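# Stroke the loaded medal press through its guard window

### The job

Two small hand presses stand on the jeweller's bench; only one has a copper blank lying in its nest. On that press, reach down through the window of the yellow guard with the fingertips, press the red lever pad all the way down, keep it down for about two seconds, then let it come back up and withdraw. Do not touch either guard, leave the other press's lever alone, and do not lift or shift the blank or the things on the bench.

Things in the scene. Friction and masses are not known exactly. Their poses are not given: they have to be found in the camera images.
- press_loaded: The press with the copper blank in its nest, the one to work. Green, bolted down; both are alike. Origin: on the bench below the centre of the guard window; x towards column and nest (away from the robot at yaw 0), z up. Base 12 mm thick, x -75 to 180 mm, 120 wide. Column x 72 to 108 mm, 102 high, its arm (14 wide) over the nest at x 145; the ram's brass head there stands 120 high and sinks 12 as the lever goes down.
- press_empty: The press whose nest is empty, to be left alone. Green, bolted down; both are alike. Origin: on the bench below the centre of the guard window; x towards column and nest (away from the robot at yaw 0), z up. Base 12 mm thick, x -75 to 180 mm, 120 wide. Column x 72 to 108 mm, 102 high, its arm (14 wide) over the nest at x 145; the ram's brass head there stands 120 high and sinks 12 as the lever goes down.
- guard_loaded: Yellow steel guard of the loaded press, fixed, not to be touched; origin and axes of its press. Flat top frame 130 mm (x) by 140 mm (y), top face 100 mm above the bench, 5 mm thick; window 70 mm (x) by 84 mm (y) centred on the origin. Corner posts 10 mm square; rails 50 mm up at the front and sides.
- guard_empty: Yellow steel guard of the empty press, fixed, not to be touched; origin and axes of its press. Flat top frame 130 mm (x) by 140 mm (y), top face 100 mm above the bench, 5 mm thick; window 70 mm (x) by 84 mm (y) centred on the origin. Corner posts 10 mm square; rails 50 mm up at the front and sides.
- lever_loaded (a joint): Lever of the loaded press, rad: 0 = up (rest), 0.24 = fully down on its stop. Pivot at x = 85 mm, z = 70 mm of its press; red pad on the free end. A spring lifts it back to 0: pressing the pad takes about 2 N to start, about 7 N at the stop.
- lever_empty (a joint): Lever of the empty press, rad: 0 = up (rest), 0.24 = fully down on its stop. Pivot at x = 85 mm, z = 70 mm of its press; red pad on the free end. A spring lifts it back to 0: pressing the pad takes about 2 N to start, about 7 N at the stop.
- pad_loaded: Round red pad on the lever of the loaded press, 36 mm diameter, 10 mm thick; origin at the centre of its underside, z out of its top. At rest level, centred under the window, its top 82 mm above the bench (18 mm below the guard's top face). Fully pressed, its centre is 20 mm lower and it tilts 0.24 rad, free side lowest.
- pad_empty: Round red pad on the lever of the empty press, 36 mm diameter, 10 mm thick; origin at the centre of its underside, z out of its top. At rest level, centred under the window, its top 82 mm above the bench (18 mm below the guard's top face). Fully pressed, its centre is 20 mm lower and it tilts 0.24 rad, free side lowest.
- blank: Copper disc, 40 mm diameter, 5 mm thick, loose in the nest of the loaded press (a steel ring 54 mm outside, its floor 32 mm above the bench). Origin at the centre of its underside, z up.
- nest (a point): Centre of the nest floor of the loaded press, 145 mm along its x from its origin, 32 mm above the bench.
- spare_blank: Bystander: copper disc like the blank, lying flat on the bench between the two presses, nearer the robot than their guards' middles. Origin at the centre of its underside.
- hammer: Bystander: small hammer lying on the bench to the right, along its own x; origin at the centre of its underside.
- jar: Bystander: jar, 60 mm diameter, 75 mm high, on the left; origin at the centre of its underside.
- mandrel: Bystander: upright tapered steel mandrel, foot 64 mm diameter, 150 mm high, at the right near the robot; origin at the centre of its underside.
- bench_block: Bystander: steel block 60 x 60 x 20 mm on the left; origin at the centre of its underside.
- bowl: Bystander: white bowl, 90 mm diameter, 40 mm high, at the far middle of the bench; origin at the centre of its underside.

How it is judged:
By the outcome, as a careful person would: the job done as asked, in the order asked, and still so for the second after the job is handed in, with the robot touching nothing.
It also fails if it takes over 42 s, if anything falls off the work surface, if the arm or the gripper's body presses on something with over 40 N, if the wrist force passes 120 N, or if a joint passes its speed limit or range.

### The arm

A 7-joint arm with a two-finger parallel gripper is mounted at the origin on the work surface. World frame = base frame: x ahead of the robot, y to its left, z up, the work surface at z = 0. Lengths are in m, angles in rad, forces in N, time in s.
With the tool pointing down it reaches from about 0.425 to 1.025 m from the base axis. Payload 9.4 kg.
Tool frame: the origin (TCP) lies midway between the tips of the shut fingers; the grasp point (between the pads) lies manip.grip_depth behind it (manip.grip_depth is the distance from the TCP to the grasp point, in m); z points along the fingers, y is the line along which they close (so a half turn about z gives the same grasp; the last joint's range is limited). The gripper opens to 93 mm and grips with 3 to 60 N. Pads are 15 mm wide; open, the fingers measure 128 mm over their backs; the gripper's body (75 mm by 188 mm) begins 65 mm behind the grasp point.
Start: joints at [1.153, 0.599, -0.003, 1.599, 0.002, 0.943, -0.08], TCP at [0.242, -0.683, 0.219] pointing down, gripper open.
Joint ranges: [-2.57, 2.57], [-0.35, 1.97], [-1.29, 1.29], [0.11, 2.56], [-1.05, 4.19], [0.11, 1.86], [-2.63, 2.63]. Speed limits (rad/s): [2.22, 2.22, 3.01, 3.01, 3.14, 3.14, 3.14].

### API

Orientations are given as a rotation vector (axis times angle).
In Python, from station import manip gives the robot as it stands.
- The arm moves only by the shell command python3 -m jog 'ROWS' [FORCE]. ROWS is JSON, one flat list of numbers, 5 for each row, row after row: the opening, from -1 (shut) to 1 (fully open), then the shift along the world's x, y, z as a fraction of full scale, then the turn about the world's z as a fraction of full scale. A call has 1 to 20 rows; each row shifts and turns the commanded pose from where the row before left it; what a row does not reach is not made up. Full scale, the value 1, is 0.1 m for a shift and pi/2 rad for a turn. A row lasts 1/10 s, in which the tool goes at most 50 mm and 8.59 degrees, less where a joint would pass 70% of its speed; a pose out of reach is approached as far as the arm can. A call with a number of a shift or a turn outside -1 to 1 is refused whole. A call with a gripper value outside its range is refused whole. The fingers move at their own pace and stop on an object; FORCE is the grip in N (left out, the last holds). Time passes only in rows, so rows that do not move let the fingers close. It gives the time, the measured TCP pose, the force, the opening and the grip force at its end, in the units of the state.
- manip.get_state(): the state, without advancing time (a new reading comes with each control period).
- manip.grab_frame(name): name is "scene" or "top" or "wrist"; returns a dict with "image" (480x640x3 uint8, red, green, blue), "mtx" (3x3 intrinsics, pixels), "k1" (the pictures are not rectified: a ray, as slopes to the right and down, at radius r is drawn at 1 + k1 r^2 times it, then the intrinsics apply), "view" (4x4, takes a point from world to camera coordinates). Camera axes: x right, y up, looking along -z (the intrinsics and any distortion apply to the point x, -y, -z); pixel columns grow to the right and rows downward; lengths in m; the calibration is good to about 2 mm. A picture is of the moment at which its call begins. There is no depth.
- manip.hand_in(): hands the job in; it is judged then, once.
Trained networks look in a picture, given as the dict that the camera call returned (one of the last four; its "shot" number tells which), for a name from the list of things; names that differ only in an ending like _2 or _b are one class to them, and where a whole thing is asked for, a point or a joint stands for the part that bears it (a point fixed in the world has none). Each returns a list of dicts, best first, with "score" (0 to 1); they miss things now and then, are a little off and sometimes report something else, mostly with a low value. They report only what shows in the picture. A call takes as long as a camera call.
- manip.look_for(picture, thing): "centre" ([row, column] in pixels, amid what is visible of it).
The state is a dict: "t": time; "joint_positions": joint angles; "joint_vel": joint speeds; "joint_efforts": joint torques, N m; "ee_pos": TCP position; "orientation": TCP orientation; "contact_force": force on the tool from outside, world axes, zero at the start; "torque": the same for the moment, N m; "grip_width": finger opening in m; "finger_force": force on a finger pad.
Only numpy, scipy, OpenCV 4.12 (cv2) and the standard library are available. Lean on these libraries where they do the work, as an engineer would, in place of code of your own. Each camera call takes 0.05 s, during which the arm holds its last target. There are 200 camera calls.

## Working session

There is one attempt and no reset: what is moved stays moved. The work goes in short steps, Python scripts to look and compute and a shell command to move; the robot and the scene stay as the last step left them, time stands still between calls to the robot, and variables do not carry over. Pictures are saved under pics/ and viewed, at most 10 in all, crops included, and the job is handed in when it is done.

```bash
mkdir -p pics; ls; cat > h.py <<'E'
import numpy as np, cv2
from station import manip
def ray(f,r,c):
    K=np.array(f["mtx"]);V=np.array(f["view"])
    d=np.array([(c-K[0,2])/K[0,0],(r-K[1,2])/K[1,1]])
    u=d.copy()
    for _ in range(30): u=d/(1+f["k1"]*(u@u))
    R=V[:3,:3];o=-R.T@V[:3,3]
    return o,R.T@np.array([u[0],-u[1],-1])
def atz(f,r,c,z):
    o,d=ray(f,r,c);return o+d*(z-o[2])/d[2]
def proj(f,p):
    K=np.array(f["mtx"]);V=np.array(f["view"])
    q=V[:3,:3]@np.array(p)+V[:3,3];u=np.array([q[0],-q[1]])/-q[2]
    u=u*(1+f["k1"]*(u@u));return K[1,1]*u[1]+K[1,2],K[0,0]*u[0]+K[0,2]
def save(f,n): cv2.imwrite(n,np.array(f["image"])[:,:,::-1])
E
python3 - <<'E'
from h import *
s=manip.get_state();print(s)
for n in("scene","top"):
    f=manip.grab_frame(n);save(f,f"pics/{n}0.png")
    print(n,np.round(np.array(f["view"]),3).tolist())
    for t,z in(("pad_loaded",.082),("pad_empty",.082),("blank",.037),("guard_loaded",.1),("guard_empty",.1),("press_loaded",.05),("mandrel",.07)):
        for d in manip.look_for(f,t)[:3]:
            print(t,np.round(d["score"],2),np.round(d["centre"]),np.round(atz(f,*d["centre"],z),3))
E
```

```text
pics
{'t': 0.0, 'joint_positions': array([ 1.15330433,  0.6001459 , -0.00251029,  1.60013645,  0.00180148,
        0.94288638, -0.07977333]), 'joint_vel': array([ 9.21734550e-06, -4.64519292e-04, -1.49492120e-03,  3.68073869e-04,
        1.04426284e-03, -1.55258305e-03,  5.31566758e-04]), 'joint_efforts': array([-1.14444651e-03, -7.65066147e+01,  1.49688900e+00, -2.52350807e+01,
       -5.23895107e-02,  1.68686046e-02,  1.30400340e-04]), 'ee_pos': array([ 0.24211757, -0.68285548,  0.21774309]), 'orientation': array([-3.09458601e+00, -5.32562198e-01,  6.70341252e-04]), 'contact_force': array([-0.16362074,  0.34349988,  0.05873832]), 'torque': array([ 0.00967408,  0.02094936, -0.01548938]), 'finger_force': 0.0, 'grip_width': 0.09299424892463093}
scene [[-0.121, 0.992, 0.021, 0.067], [-0.554, -0.085, 0.828, 0.218], [0.824, 0.088, 0.56, -1.54], [0.0, 0.0, 0.0, 1.0]]
pad_loaded 0.21 [292. 115.] [ 0.78  -0.408  0.082]
pad_empty 0.54 [242. 433.] [0.491 0.263 0.082]
pad_empty 0.16 [247. 435.] [0.513 0.266 0.082]
blank 0.47 [275. 429.] [0.564 0.255 0.037]
blank 0.43 [292. 223.] [ 0.693 -0.207  0.037]
guard_loaded 0.88 [242. 212.] [ 0.596 -0.255  0.1  ]
guard_loaded 0.4 [252. 321.] [0.598 0.001 0.1  ]
press_loaded 0.97 [260. 221.] [ 0.597 -0.238  0.05 ]
mandrel 0.97 [203. 229.] [ 0.362 -0.289  0.07 ]
mandrel 0.55 [271. 430.] [0.593 0.249 0.07 ]
top [[-0.013, -1.0, -0.021, 0.017], [0.988, -0.016, 0.151, -0.517], [-0.151, -0.019, 0.988, -1.251], [0.0, 0.0, 0.0, 1.0]]
pad_loaded 0.5 [221. 442.] [ 0.558 -0.258  0.082]
pad_empty 0.49 [247. 224.] [0.501 0.267 0.082]
blank 0.71 [281. 155.] [0.426 0.45  0.037]
blank 0.59 [176. 411.] [ 0.682 -0.195  0.037]
guard_loaded 0.58 [230. 429.] [ 0.533 -0.223  0.1  ]
guard_loaded 0.24 [177. 414.] [ 0.662 -0.192  0.1  ]
guard_empty 0.98 [247. 242.] [0.498 0.22  0.1  ]
guard_empty 0.6 [138. 336.] [ 0.765 -0.007  0.1  ]
press_loaded 0.91 [210. 434.] [ 0.592 -0.245  0.05 ]
```

View pics/top0.png

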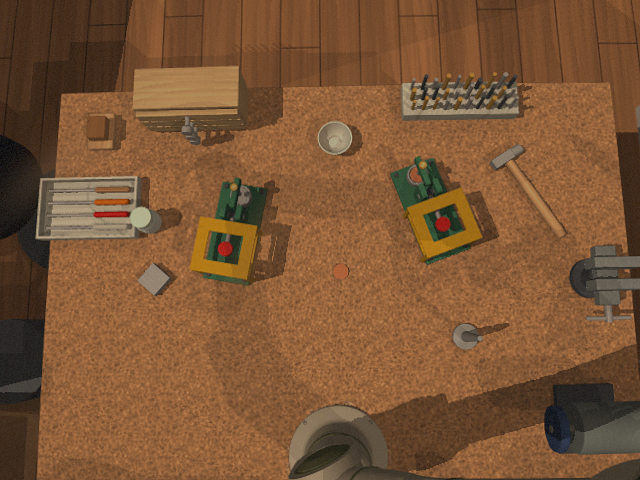

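View pics/scene0.png

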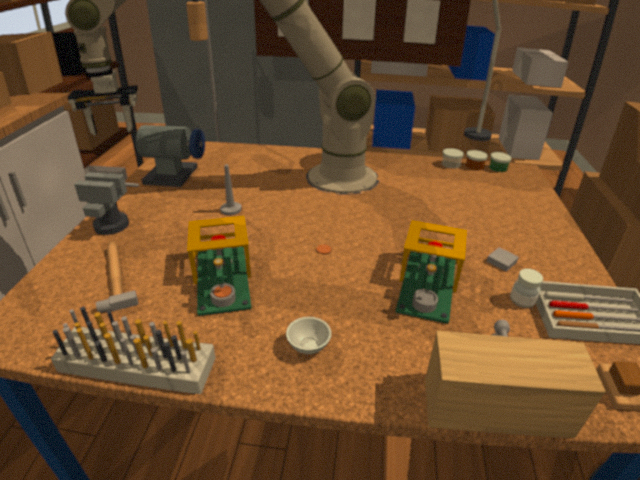

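Top view: the right press (pad ~(442,224), copper in the nest at (412,176)) is the loaded one. The left press nest, ~(243,195), is empty. The mandrel is at (466,337). Next I fit the guard pose.

```bash
cat >> h.py <<'E'
from scipy.optimize import minimize
def fit(f,x0):
    im=np.array(f["image"]);hsv=cv2.cvtColor(im,cv2.COLOR_RGB2HSV)
    Y=cv2.inRange(hsv,(20,170,90),(32,255,255))>0
    c=proj(f,[x0[0],x0[1],.1]);B=[(-65,-70),(65,-70),(65,70),(-65,70)];W=[(-35,-42),(35,-42),(35,42),(-35,42)]
    def poly(p,L):
        cs,sn=np.cos(p[2]),np.sin(p[2])
        return np.array([proj(f,[p[0]+cs*a/1e3-sn*b/1e3,p[1]+sn*a/1e3+cs*b/1e3,.1])[::-1] for a,b in L])
    def cost(p):
        m=np.zeros(Y.shape,np.uint8)
        for L,v in((B,1),(W,0)): cv2.fillPoly(m,[np.round(poly(p,L)*16).astype(np.int32)],v,shift=4)
        m=m>0;return 1-(m&Y&R).sum()/((m|Y)&R).sum()
    R=np.zeros(Y.shape,np.uint8);q=poly(x0,[(a*1.35,b*1.35) for a,b in B]);cv2.fillPoly(R,[q.astype(np.int32)],1);R=R>0
    b=min((minimize(cost,[x0[0],x0[1],x0[2]+d],method="Nelder-Mead",options=dict(initial_simplex=np.array([x0[0],x0[1],x0[2]+d])+np.array([[0,0,0],[.02,0,0],[0,.02,0],[0,0,.15]]))) for d in(-.2,0,.2)),key=lambda r:r.fun)
    red=(cv2.inRange(hsv,(0,190,80),(6,255,255))|cv2.inRange(hsv,(172,190,80),(180,255,255)))>0
    m=np.zeros(Y.shape,np.uint8);cv2.fillPoly(m,[poly(b.x,W).astype(np.int32)],1)
    r,c=np.nonzero(red&(m>0));pad=atz(f,r.mean(),c.mean(),.082) if len(r) else None
    return b.x,b.fun,pad,len(r)
E
python3 - <<'E'
from h import *
print(manip.grip_depth)
f=manip.grab_frame("top")
print(fit(f,[.545,-.25,.3]))
E
```

```text
0.0188
(array([ 0.54874331, -0.25358251,  0.33777018]), np.float64(0.8954423592493298), array([ 0.55015204, -0.25908315,  0.082     ]), 162)
```

```bash
python3 -m jog '[-1,0,0,0.4,0, -1,0,0,0.4,0, -1,0.2,0.3,0,0, -1,0.3,0.4,0,0, -1,0.3,0.4,0,0, -1,0.3,0.4,0,0, -1,0.3,0.4,0,0, -1,0.3,0.4,0,0, -1,0.3,0.4,0,0, -1,0.3,0.4,0,0, -1,0.3,0.4,0,0, -1,0,0,0,0, -1,0,0,0,0,-1,0,0,0,0]'
```

```text
t: 2.25
ee_pos: [0.5015, -0.3345, 0.2986]
orientation: [3.096, 0.53, -0.001]
contact_force: [-1.1, -0.7, 0.3]
grip_width: 0.0009
finger_force: 0.0
```

```bash
python3 - <<'E'
from h import *
f=manip.grab_frame("wrist");save(f,"pics/w1.png");print(proj(f,[.549,-.257,.1]))
g=cv2.cvtColor(cv2.imread("pics/top0.png"),cv2.COLOR_BGR2HSV)
for r,c in((243,418),(220,470),(197,450),(250,440)): print(g[r,c])
E
```

```text
(np.float64(148.15247865050415), np.float64(259.71608746224933))
[ 21 173  96]
[ 19 226 158]
[ 19 226 156]
[ 19 217 180]
```

View pics/w1.png

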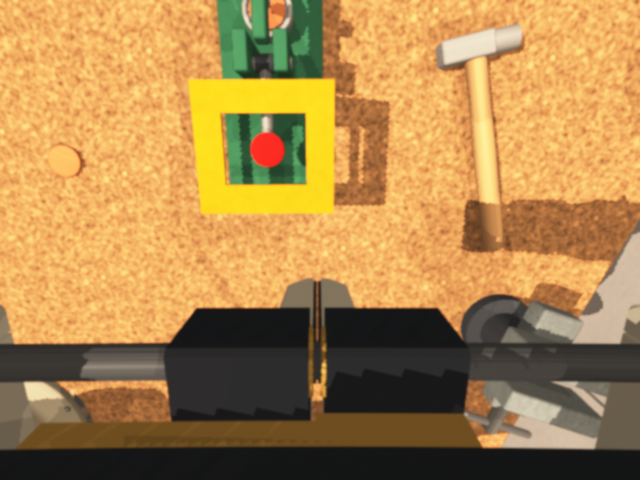

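The wrist view shows the copper blank in the nest at (268,12), the guard window centred at ~(265,149) and the pad at (267,150). The gripper is nearly aligned already.

```bash
sed -i 's/(20,170,90),(32/(17,170,80),(34/' h.py; python3 - <<'E'
from h import *
for n in("wrist","top"): print(fit(manip.grab_frame(n),[.549,-.255,.34]))
s=manip.get_state();print(s["ee_pos"],s["orientation"])
E
```

```text
(array([ 0.54920202, -0.2616128 ,  0.34315889]), np.float64(0.04402702502041722), array([ 0.54953788, -0.26205405,  0.082     ]), 924)
(array([ 0.55035389, -0.25765825,  0.32382194]), np.float64(0.183931484502447), array([ 0.55034062, -0.25907781,  0.082     ]), 164)
[ 0.50126653 -0.33483647  0.29864046] [ 3.09642246e+00  5.28583450e-01 -6.28208542e-04]
```

```bash
python3 -m jog '[-1,0.24,0.37,0,0, -1,0.24,0.37,0,0, -1,0,0,-0.4,0, -1,0,0,-0.4,0, -1,0,0,-0.4,0, -1,0,0,-0.2,0, -1,0,0,0,0, -1,0,0,0,0, -1,0,0,0,0, -1,0,0,0,0]'
python3 - <<'E'
from h import *
f=manip.grab_frame("wrist");save(f,"pics/w2.png")
print(fit(f,[.549,-.261,.34]))
s=manip.get_state();print(s["ee_pos"],proj(f,s["ee_pos"]),s["contact_force"])
E
```

```text
t: 3.4
ee_pos: [0.551, -0.2599, 0.1602]
orientation: [3.095, 0.532, 0.003]
contact_force: [0.1, 0.2, 0.8]
grip_width: 0.0005
finger_force: 0.0
(array([ 0.54955341, -0.26135242,  0.3331664 ]), np.float64(0.29706057007125886), array([ 0.5502898, -0.2616083,  0.082    ]), 1793)
[ 0.550877   -0.25974085  0.1600091 ] (np.float64(291.19207090340876), np.float64(315.64207062127497)) [0.16746859 0.39804409 0.14706154]
```

View pics/w2.png

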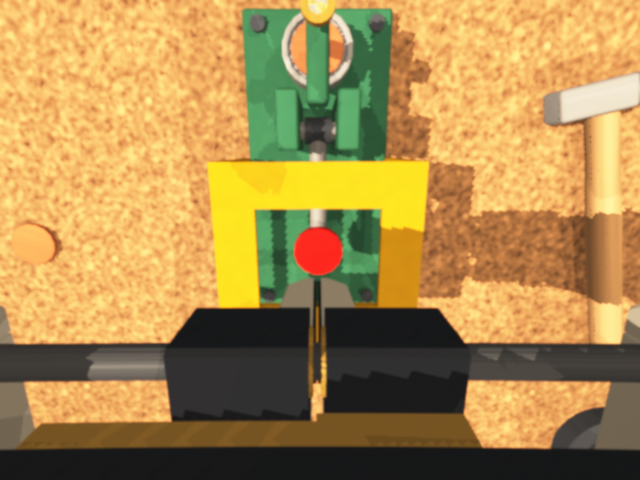

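The pad at (319,250) is in line with the fingertips at column 318, with wide margins in the window. I descend to just above the pad, then press in steps.

```bash
python3 -m jog '[-1,-0.01,-0.01,-0.2,0, -1,0,0,-0.2,0, -1,0,0,-0.15,0, -1,0,0,-0.1,0, -1,0,0,-0.05,0, -1,0,0,0,0, -1,0,0,0,0, -1,0,0,0,0]'
python3 -m jog '[-1,0,0,-0.05,0, -1,0,0,-0.05,0, -1,0,0,-0.05,0, -1,0,0,-0.03,0, -1,0,0,-0.03,0, -1,0,0,0,0, -1,0,0,0,0]'
```

```text
t: 4.25
ee_pos: [0.5497, -0.2605, 0.0894]
orientation: [3.095, 0.533, 0.001]
contact_force: [-0.6, 1.0, -0.9]
grip_width: 0.0004
finger_force: 0.0
t: 4.95
ee_pos: [0.5491, -0.2608, 0.0676]
orientation: [3.096, 0.532, -0.001]
contact_force: [-2.8, -1.3, 6.1]
grip_width: 0.0003
finger_force: 3.2
```

```bash
python3 -m jog '[-1,0,0,-0.02,0, -1,0,0,-0.02,0, -1,0,0,0,0, -1,0,0,0,0]'; python3 -m jog '[-1,0,0,-0.02,0, -1,0,0,0,0, -1,0,0,0,0]'
```

```text
t: 5.35
ee_pos: [0.5493, -0.2607, 0.0637]
orientation: [3.096, 0.532, 0.0]
contact_force: [-1.9, -1.3, 7.4]
grip_width: 0.0004
finger_force: 3.7
t: 5.65
ee_pos: [0.5495, -0.2606, 0.0626]
orientation: [3.095, 0.532, 0.001]
contact_force: [-5.2, -0.5, 16.5]
grip_width: 0.0006
finger_force: 8.5
```

The force jumped from 7 to 16.5 N, so the lever is on its stop. Hold, then release.

```bash
python3 -m jog '[-1,0,0,0,0, -1,0,0,0,0, -1,0,0,0,0, -1,0,0,0,0, -1,0,0,0,0, -1,0,0,0,0, -1,0,0,0,0, -1,0,0,0,0, -1,0,0,0,0, -1,0,0,0,0, -1,0,0,0,0, -1,0,0,0,0, -1,0,0,0,0, -1,0,0,0,0, -1,0,0,0,0, -1,0,0,0,0, -1,0,0,0,0, -1,0,0,0,0, -1,0,0,0,0]'
python3 -m jog '[-1,0,0,0.03,0, -1,0,0,0.05,0, -1,0,0,0.05,0, -1,0,0,0.05,0, -1,0,0,0.05,0, -1,0,0,0.05,0, -1,0,0,0.1,0, -1,0,0,0.2,0, -1,0,0,0.3,0, -1,0,0,0.4,0, -1,0,0,0.4,0, -1,0,0,0.2,0, -1,0,0,0,0, -1,0,0,0,0, -1,0,0,0,0, -1,0,0,0,0]'
python3 - <<'E'
from h import *
f=manip.grab_frame("wrist");save(f,"pics/w3.png")
print(fit(f,[.549,-.261,.34]))
E
```

```text
t: 7.55
ee_pos: [0.5494, -0.2607, 0.0627]
orientation: [3.095, 0.532, 0.001]
contact_force: [-4.4, 1.1, 16.1]
grip_width: 0.0002
finger_force: 8.4
t: 9.15
ee_pos: [0.5487, -0.26, 0.2483]
orientation: [-3.095, -0.533, 0.003]
contact_force: [-0.3, 0.3, 0.6]
grip_width: 0.0006
finger_force: 0.0
(array([ 0.54947817, -0.26172772,  0.34927488]), np.float64(0.08741281966124215), array([ 0.54987429, -0.26174824,  0.082     ]), 1027)
```

View pics/w3.png

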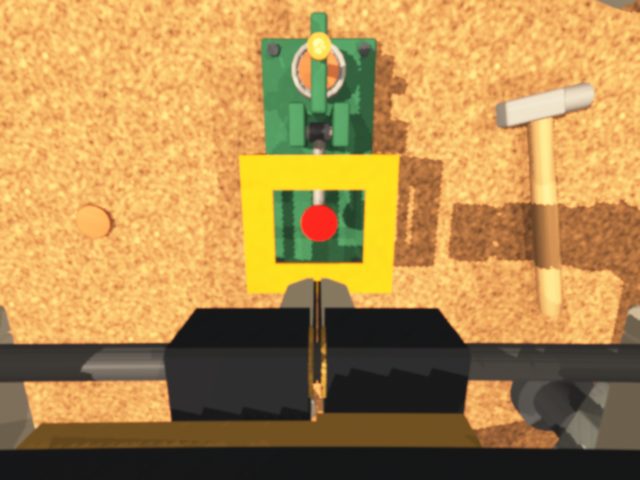

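The pad is back up and level at (319,223), the blank is still in its nest at (319,70), and the arm is clear of everything.

```bash
python3 -c "
from station import manip
print(manip.hand_in())"
```

```text
the job is handed in; nothing more can be done
None
```

I pressed the loaded press's lever onto its stop (about 16 N), held it there for about two seconds and let it come back up. The arm then withdrew clear with no sign of touching the guard or moving the blank, and I handed the job in at about 9 s; no verdict came back.

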